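# Make the loaded flask shaker ready to run

## Robot

A 6-joint arm with a two-finger parallel gripper is mounted at the origin on a cart in front of the work surface, level with it; the furniture and walls round the work are solid. World frame = base frame: x ahead of the robot, y to its left, z up, the work surface at z = 0. Lengths are in m, angles in rad, forces in N, time in s.
With the tool pointing down it reaches from about 0.275 to 0.975 m from the base axis. Payload 8.4 kg.
Tool frame: the origin (TCP) lies between the finger pads; the fingertips stand 22 mm ahead of it and the grasp point (between the pads) lies 3 mm ahead of it; z points along the fingers, y is the line along which they close (so a half turn about z gives the same grasp; the last joint's range is limited). The gripper opens to 92 mm and grips with 3 to 60 N. Pads are 20 mm wide; open, the fingers measure 128 mm over their backs; the gripper's body (75 mm by 189 mm) begins 69 mm behind the grasp point.
Start: joints at [-1.209, 0.353, 1.633, -0, 1.155, -0.002], TCP at [0.222, -0.584, 0.237] pointing down, gripper open.
Joint ranges: [-2.63, 2.63], [-0.92, 2.1], [0.06, 2.66], [-1.3, 4.44], [0, 2.69], [-3.02, 3.02]. Speed limits (rad/s): [2.22, 2.22, 2.79, 3.14, 3.14, 3.14].

## Interface

Orientations are given as a 3x3 rotation matrix whose columns are the frame's x, y, z axes.
In Python, from cell import * gives the robot as it stands.
- The arm moves only by the tool jog_arm, never from a script. Its argument "motion" is a list of rows, each a list of 7 numbers: the shift along the tool's x, y, z in m, then the turn, a rotation vector about the tool's x, y, z in rad, then the closure, from 0 (fully open) to 1 (shut). A call has 1 to 20 rows; each row shifts and turns the commanded pose from where the row before left it, along the tool's axes as they then stand; what a row does not reach is not made up. A row lasts 1/12 s, in which the tool goes at most 41.7 mm and 7.16 degrees, less where a joint would pass 70% of its speed; a pose out of reach is approached as far as the arm can. A call with a gripper value outside its range is refused whole. The fingers move at their own pace and stop on an object; "grip_force" is the grip in N (left out, the last holds). Time passes only in rows, so rows that do not move let the fingers close. It gives the time, the measured TCP pose, the force, the opening and the grip force at its end, in the units of the state.
- state(): the state, without advancing time (a new reading comes with each control period).
- snapshot(name): name is "side" or "top" or "wrist"; returns the picture (400x640x3 uint8, red, green, blue); there is no depth.
- camera_info(name): a dict with "K" (3x3 intrinsics, pixels), "distortion" ([k1, k2, p1, p2, k3] as OpenCV has them; the pictures are not rectified), "world_to_cam" (4x4, takes a point from world to camera coordinates). Camera axes: x right, y down, z forward; pixel columns grow to the right and rows downward; lengths in m; the calibration is good to about 2 mm. A picture is of the moment at which its call begins: read the wrist's pose just before it. camera_info takes no time and is no camera call; for the wrist camera it gives the pose at the moment of the call.
- hand_in(): hands the job in; it is judged then, once.
The state is a dict: "t": time; "qpos": joint angles; "qd": joint speeds; "effort": joint torques, N m; "eef_pos": TCP position; "eef_rot": TCP orientation; "contact_force": force on the tool from outside, world axes, zero at the start; "moment": the same for the moment, N m; "finger_gap": opening from 0.0 (shut) to 1.0 (fully open); "grip_force": force on a finger pad.
Only numpy, scipy, OpenCV 4.12 (cv2) and the standard library are available. Lean on these libraries where they do the work, as an engineer would, in place of code of your own. Each camera call takes 0.05 s, during which the arm holds its last target. There are 200 camera calls.

## Task

Make the loaded flask shaker ready to run. Its platform is still locked: pull the black lock knob straight up against its spring, turn it about a quarter turn and let it down so that its cross bar drops right into the rest notch of the dark collar and the pin stays drawn by itself. Only then wind the clockwork run timer clockwise all the way to its stop, regripping its four-armed key as often as needed, and leave the flasks standing where they are.

Things in the scene. Friction and masses are not known exactly. Their poses are not given: they have to be found in the camera images.
- shaker: White flask shaker, fixed: housing 220 (x) x 300 (y) mm, deck 66 mm high; origin at the centre of its underside, x away from the robot and y left at yaw 0. Left half: platform, top 103 mm high, with four flasks (tops 209 mm high) inside steel bars. Right half: run timer in front, axis at x -62, y -100 mm; lock pin behind, axis at x +55, y -100 mm, through a bore in the platform's steel tongue.
- sleeve_rim (a point): On the pin's axis at the rim of the bright steel sleeve that guides the pin: 160 mm above the worktop, sleeve 48 mm across, standing on an aluminium bracket 68 mm square, top 112 mm high. Its axes are the shaker's. Locked, the pin's cross bar (8 mm thick, 74 mm long, below the knob, turns and rises with it) lies along y in a deep slot of the sleeve and cannot turn until lifted over the rim.
- collar_foot (a point): On the pin's axis, 112 mm high, at the foot of the dark rest collar (62 mm across) clamped round the sleeve. Its two facing lobes are as high as the rim; each has a rest notch 8 mm deep, 11 mm wide. The collar's clocking is not reported: the notches lie 69 to 111 degrees round from the deep slot. Feel for them: on the level rim the bar stops, over a notch it goes 8 mm deeper.
- knob_mid (a point): Middle of the round black lock knob, on the pin's axis, 184 mm above the worktop when locked; it rises with the pin. The knob is 39 mm across and 30 mm high (15 mm above and below this point); below it is a 17 mm neck. This frame does not turn with the knob.
- lock_pin (a joint): Lift of lock pin, cross bar and knob in m: 0 = locked, fully down; 0.036 = bar standing on the rim; 0.028 = bar on the floor of the rest notch (parked, pin out of the platform); 0.046 = upper stop. A spring pulls it down with 6 N at 0 rising to 12 N at the upper stop. Above the rim the knob turns freely; let go on the rim, it stays there.
- timer_grip (a point): Point on the run timer's axis at the height to grip, 101 mm above the worktop. The winding key is a black cross of four upright arms, 50 mm tip to tip, arms 15 mm thick, 78 to 112 mm high, gripped across two opposed tips; hub 32 mm across on a flat dial 74 mm across, top 70 mm high. This frame is fixed to the shaker and does not turn with the key.
- run_timer (a joint): Angle of the winding key in rad, growing clockwise from above: 0 = run down, 3.6 = fully wound, at its stop. At 0 the arms lie along the shaker's x and y; at value q they are turned clockwise from there by q (alike every quarter turn). Turning it takes 0.08 to 0.13 N m, rising with the clockwork's spring; the escapement holds it wherever it is left.
- flask_1: Stoppered conical flask standing on the platform (64 mm wide, 106 mm high), origin at the centre of its underside; leave it standing.
- flask_2: Stoppered conical flask standing on the platform (64 mm wide, 106 mm high), origin at the centre of its underside; leave it standing.
- flask_3: Stoppered conical flask standing on the platform (64 mm wide, 106 mm high), origin at the centre of its underside; leave it standing.
- flask_4: Stoppered conical flask standing on the platform (64 mm wide, 106 mm high), origin at the centre of its underside; leave it standing.
There are look-alikes about, which are no part of the job. Leave any purple look-alike of the flask_3 alone.

How it is judged:
On the way, in this order (a step that is already met when the one before it is completed fails the run):
1. the lock pin is drawn and parked with its cross bar in the rest notch (value of joint lock_pin between 0.0245 and 0.0315 m), for 0.5 s.
2. the run timer is wound to its stop (all of step 1 and value of joint run_timer above 3.4 rad), for 0.2 s.
At the end, for the whole second after the job is handed in: The lock pin stays drawn by itself with its cross bar in the rest notch (lift between 24.5 and 31.5 mm), the run timer is wound to its stop (over 3.4 of 3.6 rad), and the four flasks stand upright within 20 mm of where they stood (all of step 2 and angle between each of flask_1, flask_2, flask_3, flask_4's own z axis and vertical below 0.15 rad and distance of each of flask_1, flask_2, flask_3, flask_4 from where it was at the start of the episode below 0.02 m); the robot touches nothing.
It fails at once if the run timer is wound (0.4 rad or more past any start) while the platform is still locked (value of joint run_timer above 0.75 rad and value of joint lock_pin below 0.02 m).
It fails at once if a flask on the platform is tipped or pushed off its place (angle between any of flask_1, flask_2, flask_3, flask_4's own z axis and vertical above 0.35 rad or distance of any of flask_1, flask_2, flask_3, flask_4 from where it was at the start of the episode above 0.03 m).
It also fails if it takes over 72 s, if anything falls off the work surface, if the arm or the gripper's body presses on something with over 40 N, if the wrist force passes 120 N, or if a joint passes its speed limit or range.

## Working session

There is one attempt and no reset: what is moved stays moved. The work goes in short steps, Python scripts to look and compute and a tool call to move; the robot and the scene stay as the last step left them, time stands still between calls to the robot, and variables do not carry over. Pictures are saved under pics/ and viewed, at most 10 in all, crops included, and the job is handed in when it is done.

Besides the shell and the picture viewer there is one more tool, called after "Call:" as name(argument=value, ...) on one line, values as JSON. jog_arm: Moves the arm, as the interface text tells. Its arguments: {"type":"object","properties":{"motion":{"type":"array","items":{"type":"array","items":{"type":"number"}}},"grip_force":{"type":"number"}},"required":["motion"]}

```bash
ls; mkdir -p pics; python3 - <<'E'
from cell import *
import cv2
for n in ("top","side"):
    im=snapshot(n); cv2.imwrite(f"pics/{n}0.png",im[:,:,::-1])
    c=camera_info(n); print(n,c["K"],c["distortion"],c["world_to_cam"])
s=state(); print(s["t"],s["eef_pos"],s["eef_rot"],s["contact_force"])
E
```

```text
pics
top [[450.4431143    0.         315.62905621]
 [  0.         450.4431143  193.94701731]
 [  0.           0.           1.        ]] [0.04313431 0.         0.         0.         0.        ] [[ 0.00903676 -0.99993614 -0.00678628 -0.05835685]
 [-0.99583775 -0.00838377 -0.09075728  0.48785609]
 [ 0.09069459  0.00757818 -0.99584992  0.95697143]
 [ 0.          0.          0.          1.        ]]
side [[425.21287211   0.         311.79424228]
 [  0.         425.21287211 192.62681237]
 [  0.           0.           1.        ]] [-0.05431414  0.          0.          0.          0.        ] [[ 0.9954764  -0.0928907   0.01995151 -0.50888058]
 [-0.02706    -0.47850236 -0.87766921  0.11401399]
 [ 0.09107415  0.8731591  -0.47885143  0.97933791]
 [ 0.          0.          0.          1.        ]]
0.1 [ 0.22223406 -0.58370605  0.23592595] [[ 9.34561258e-01  3.55802016e-01 -4.24343748e-04]
 [ 3.55802269e-01 -9.34560531e-01  1.16585459e-03]
 [ 1.82384947e-05 -1.24054500e-03 -9.99999230e-01]] [ 0.13822086 -0.64486557 -0.63448764]
```

View pics/top0.png

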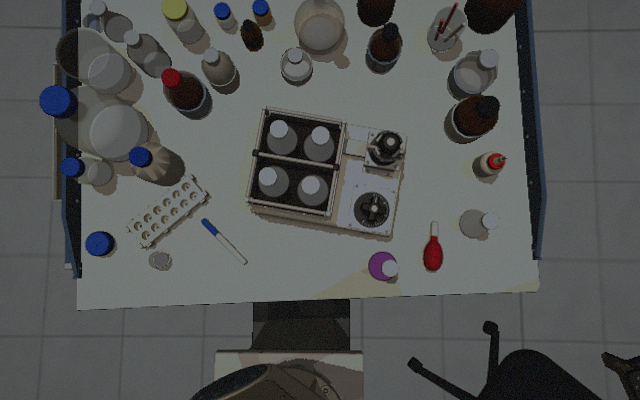

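View pics/side0.png

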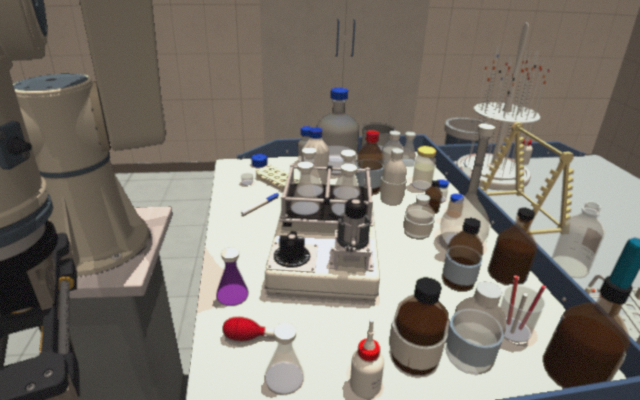

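The top view shows the shaker with the timer at about (371,209) and the knob at about (387,146). In the side view they are at about (292,250) and (354,215). I'll measure these more closely.

```bash
cat > h.py <<'E'
from cell import *
import cv2, numpy as np
def ray(n,u,v,c=None):
    c=c or camera_info(n)
    p=cv2.undistortPoints(np.array([[[u,v]]],float),np.array(c["K"]),np.array(c["distortion"]))[0,0]
    T=np.array(c["world_to_cam"]);R=T[:3,:3];o=-R.T@T[:3,3]
    return o,R.T@np.array([p[0],p[1],1])
def onz(n,u,v,z,c=None):
    o,d=ray(n,u,v,c); return o+d*(z-o[2])/d[2]
def proj(n,P,c=None):
    c=c or camera_info(n);T=np.array(c["world_to_cam"])
    r,_=cv2.Rodrigues(T[:3,:3]); return cv2.projectPoints(np.atleast_2d(np.array(P,float)),r,T[:3,3],np.array(c["K"]),np.array(c["distortion"]))[0][:,0]
E
python3 - <<'E'
from h import *
im=cv2.imread("pics/top0.png"); g=im.max(2)
for nm,(x0,y0,x1,y1) in dict(timer=(345,183,400,236),knob=(360,125,410,175)).items():
    m=(g[y0:y1,x0:x1]<75).astype(np.uint8)
    cs,_=cv2.findContours(m,cv2.RETR_EXTERNAL,cv2.CHAIN_APPROX_NONE)
    c=max(cs,key=cv2.contourArea)+[x0,y0]; print(nm,cv2.contourArea(c),cv2.fitEllipse(c))
a=cv2.resize(im[100:245,240:415],None,fx=4,fy=4,interpolation=cv2.INTER_CUBIC)
a=cv2.convertScaleAbs(a,alpha=1.6)
cv2.imwrite("pics/tc.png",a)
print(onz("top",371,209,.07),onz("top",388,143,.199))
E
```

```text
timer 940.0 ((371.06243896484375, 209.4235382080078), (34.319549560546875, 34.91762161254883), 97.48094177246094)
knob 943.5 ((385.0956115722656, 152.17344665527344), (32.504417419433594, 44.20309829711914), 32.42853927612305)
[ 0.45384401 -0.16863156  0.07      ] [ 0.56500176 -0.18431957  0.199     ]
```

View pics/tc.png

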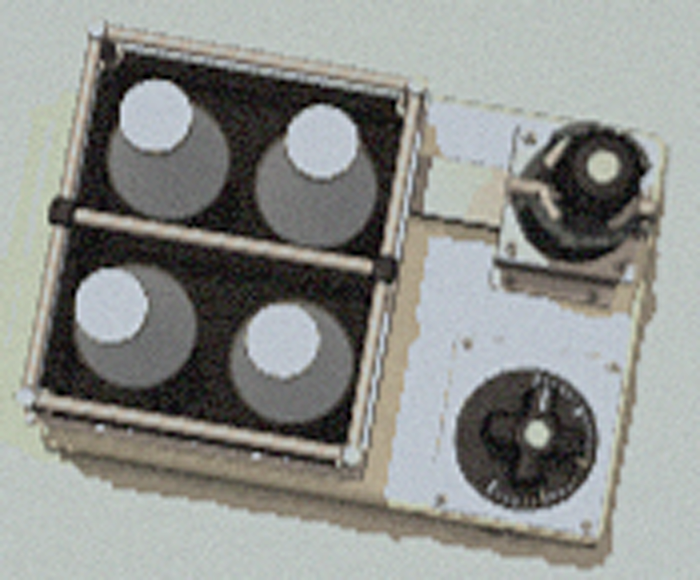

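The top crop shows the dial centred at crop (527,438), the key arms roughly along the shaker axes, and the knob-top dot at crop (603,163). Next come the pose estimate and the approach.

```bash
python3 - <<'E'
from h import *
f=lambda x,y,z:onz("top",240+x/4,100+y/4,z).round(4)
t=onz("top",371.06,209.42,.07);k=f(601,165,.199)
print("timer",t,"knob",k,np.hypot(*(k-t)[:2]),"yaw",np.degrees(np.arctan2(*(k-t)[1::-1])))
a,b,c,d=f(598,540,.066),f(665,135,.066),f(388,505,.066),f(495,260,.112);e=f(635,280,.112)
print("right edge yaw",np.degrees(np.arctan2(*(b-a)[1::-1])),"bracket front",np.degrees(np.arctan2(*(d-e)[1::-1]))-90,"front edge",np.degrees(np.arctan2(*(c-a)[1::-1]))-90)
for p in [(284,340),(322,141),(156,115),(111,303)]: print("stopper",f(*p,.209))
# side view triangulation of knob
print("proj side knob top",proj("side",[[*k[:2],.199],[*t[:2],.07]]))
c=camera_info("wrist");s=state();T=np.array(c["world_to_cam"]);o=-T[:3,:3].T@T[:3,3]
R=np.array(s["eef_rot"]);print("cam in tool",R.T@(o-s["eef_pos"]),(R.T@T[:3,:3].T).round(3),c["K"][0])
E
```

```text
timer [ 0.4529804  -0.16875257  0.07      ] knob [ 0.5682 -0.1884  0.199 ] 0.116882747753903 yaw -9.677089463729777
right edge yaw -9.690713526863524 bracket front -7.757754845330808 front edge -8.917981157442398
stopper [ 0.4871 -0.0472  0.209 ]
stopper [ 0.5761 -0.0632  0.209 ]
stopper [0.5872 0.0107 0.209 ]
stopper [0.5028 0.0292 0.209 ]
proj side knob top [[354.89206987 200.41337982]
 [291.12126685 253.85508143]]
cam in tool [ 6.90903151e-02  1.99086569e-05 -1.48319119e-01] [[-0.    -0.969 -0.247]
 [ 1.    -0.    -0.001]
 [ 0.001 -0.247  0.969]] [283.48153639   0.         323.06270684]
```

Call:
jog_arm(motion=[[0,0,-0.034,0,0,0,0],[0,0,-0.033,0,0,0,0],[0,0,-0.033,0,0,0,0],[0.029,-0.0154,0,0,0,0,0],[0.029,-0.0154,0,0,0,0,0],[0.029,-0.0154,0,0,0,0,0],[0.029,-0.0154,0,0,0,0,0],[0.029,-0.0154,0,0,0,0,0],[0.029,-0.0154,0,0,0,0,0],[0.029,-0.0154,0,0,0,0,0],[0.029,-0.0154,0,0,0,0,0],[0.029,-0.0154,0,0,0,0,0],[0.029,-0.0154,0,0,0,0,0],[0.029,-0.0154,0,0,0,0,0],[0.029,-0.0154,0,0,0,0,0],[0.029,-0.0154,0,0,0,0,0],[0.029,-0.0154,0,0,0,0,0],[0.029,-0.0154,0,0,0,0,0],[0.029,-0.0154,0,0,0,0,0]])

```text
t: 1.68
eef_pos: [0.569, -0.1872, 0.3363]
eef_rot: [[0.935, 0.356, -0.001], [0.356, -0.935, 0.0], [-0.0, -0.0, -1.0]]
contact_force: [0.1, -0.3, 0.4]
finger_gap: 0.997
grip_force: 0.0
```

Call:
jog_arm(motion=[[0,0,0,0,0,-0.116,0],[0,0,0,0,0,-0.116,0],[0,0,0,0,0,-0.116,0],[0,0,0,0,0,-0.116,0],[0,0,0,0,0,-0.116,0],[0,0,0,0,0,-0.116,0],[0,0,0,0,0,-0.116,0],[0,0,0,0,0,-0.116,0],[0,0,0,0,0,-0.112,0],[0,0,0,0,0,0,0],[0,0,0,0,0,0,0]])

```text
t: 2.6
eef_pos: [0.5682, -0.1887, 0.3363]
eef_rot: [[0.17, 0.985, -0.001], [0.985, -0.17, 0.0], [0.0, -0.001, -1.0]]
contact_force: [-0.2, -0.4, 0.3]
finger_gap: 1.001
grip_force: 0.0
```

```bash
cat > look.py <<'E'
from h import *
import sys
s=state();im=snapshot("wrist");cv2.imwrite(f"pics/{sys.argv[1]}.png",im[:,:,::-1])
print(s["t"],np.round(s["eef_pos"],4),np.round(s["eef_rot"],4),np.round(s["qpos"],3),np.round(s["contact_force"],2))
c=camera_info("wrist");np.save(f"pics/{sys.argv[1]}.npy",c,allow_pickle=True)
print(proj("wrist",[[.5682,-.1884,.199],[.4530,-.1688,.112],[.4530,-.1688,.07]],c))
E
python3 look.py w1
```

```text
2.6 [ 0.5682 -0.1887  0.3363] [[ 1.697e-01  9.855e-01 -5.000e-04]
 [ 9.855e-01 -1.697e-01  2.000e-04]
 [ 1.000e-04 -6.000e-04 -1.000e+00]] [-0.323  0.235  1.573  0.     1.335 -0.153] [-0.19 -0.43  0.35]
[[323.24753505 196.98689721]
 [235.87245639 181.96404721]
 [244.37019864 176.7822256 ]]
```

View pics/w1.png

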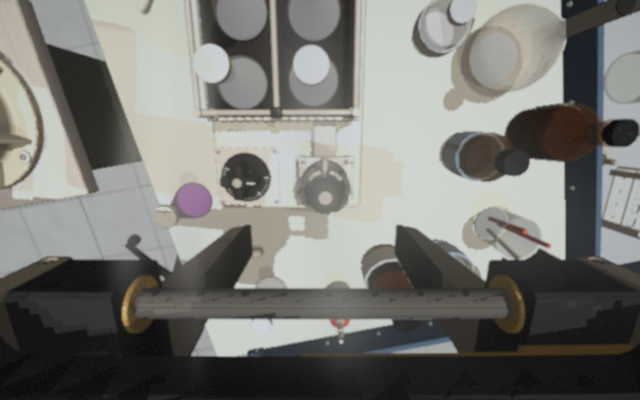

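The wrist view puts the knob at about (323,195) and the key at about (238,183), which agrees with the projected estimates. I'll check with the bright centre dots, then descend.

```bash
python3 - <<'E'
from h import *
im=cv2.imread("pics/w1.png");c=np.load("pics/w1.npy",allow_pickle=True).item()
for nm,(u,v),z in (("knob",(323,197),.199),("key",(237,183),.112)):
    r=9;g=im[v-r:v+r+1,u-r:u+r+1].min(2)
    m=(g>120).astype(np.uint8);n,l,st,ce=cv2.connectedComponentsWithStats(m)
    for i in range(1,n):
        x,y=ce[i];print(nm,st[i][4],x+u-r,y+v-r,onz("wrist",x+u-r,y+v-r,z,c).round(4))
cv2.imwrite("pics/w1c.png",cv2.resize(im[135:220,205:365],None,fx=5,fy=5,interpolation=cv2.INTER_CUBIC))
E
```

```text
knob 194 324.9639175257732 197.66494845360825 [ 0.5698 -0.1894  0.199 ]
key 66 236.4848484848485 182.87878787878788 [ 0.4535 -0.1701  0.112 ]
key 1 246.0 183.0 [ 0.466  -0.1725  0.112 ]
```

View pics/w1c.png

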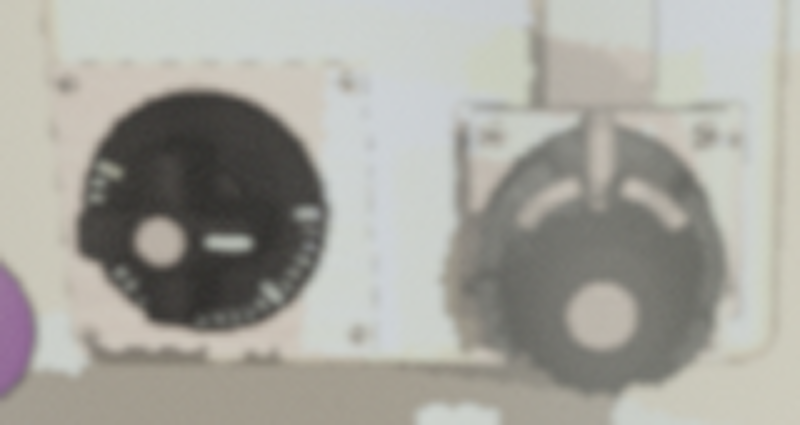

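Call:
jog_arm(motion=[[0,0.001,0.035,0,0,0,0],[0,0,0.035,0,0,0,0.3],[0,0,0.035,0,0,0,0.3],[0,0,0.03,0,0,0,0.3],[0,0,0.014,0,0,0,0.3],[0,0,0,0,0,0,0.3],[0,0,0,0,0,0,0.3]], grip_force=40)

```text
t: 3.23
eef_pos: [0.5691, -0.1888, 0.1872]
eef_rot: [[0.168, 0.986, -0.001], [0.986, -0.168, 0.0], [0.0, -0.001, -1.0]]
contact_force: [0.1, 1.2, 0.5]
finger_gap: 0.695
grip_force: 0.0
```

Call:
jog_arm(motion=[[0,0,0,0,0,0,1],[0,0,0,0,0,0,1],[0,0,0,0,0,0,1],[0,0,0,0,0,0,1],[0,0,0,0,0,0,1],[0,0,0,0,0,0,1],[0,0,0,0,0,0,1],[0,0,0,0,0,0,1]], grip_force=40)

```text
t: 3.9
eef_pos: [0.57, -0.1891, 0.1887]
eef_rot: [[0.166, 0.986, 0.002], [0.986, -0.166, -0.001], [-0.0, 0.002, -1.0]]
contact_force: [-0.5, 0.1, 6.4]
finger_gap: 0.415
grip_force: 40.0
```

Call:
jog_arm(motion=[[0,0,-0.006,0,0,0,1],[0,0,-0.006,0,0,0,1],[0,0,-0.006,0,0,0,1],[0,0,-0.006,0,0,0,1],[0,0,-0.006,0,0,0,1],[0,0,-0.006,0,0,0,1],[0,0,-0.006,0,0,0,1],[0,0,0,0,0,0,1],[0,0,0,0,0,0,1],[0,0,0,0,0,0,1]])

```text
t: 4.73
eef_pos: [0.5697, -0.189, 0.2287]
eef_rot: [[0.166, 0.986, 0.001], [0.986, -0.166, -0.0], [-0.0, 0.001, -1.0]]
contact_force: [5.8, -1.9, -11.6]
finger_gap: 0.417
grip_force: 40.0
```

Call:
jog_arm(motion=[[0,0,0,0,0,0.05,1],[0,0,0,0,0,0.1,1],[0,0,0,0,0,0.1,1],[0,0,0,0,0,0.1,1],[0,0,0,0,0,0.1,1],[0,0,0,0,0,0.1,1],[0,0,0,0,0,0.1,1],[0,0,0,0,0,0.1,1],[0,0,0,0,0,0.1,1],[0,0,0,0,0,0.1,1],[0,0,0,0,0,0.1,1],[0,0,0,0,0,0.09,1],[0,0,0,0,0,0,1],[0,0,0,0,0,0,1]])

```text
t: 5.9
eef_pos: [0.57, -0.1894, 0.2287]
eef_rot: [[0.966, 0.26, 0.001], [0.26, -0.966, -0.001], [0.001, 0.001, -1.0]]
contact_force: [7.5, -3.6, -12.9]
finger_gap: 0.416
grip_force: 40.0
```

Call:
jog_arm(motion=[[0,0,0.003,0,0,0,1],[0,0,0.003,0,0,0,1],[0,0,0.002,0,0,0,1],[0,0,0,0,0,0,1],[0,0,0,0,0,0,1]])

```text
t: 6.32
eef_pos: [0.5704, -0.1895, 0.2241]
eef_rot: [[0.965, 0.261, 0.003], [0.261, -0.965, -0.001], [0.003, 0.002, -1.0]]
contact_force: [-1.6, 0.3, 14.6]
finger_gap: 0.416
grip_force: 40.0
```

Call:
jog_arm(motion=[[0,0,-0.001,0,0,0.05,1],[0,0,0,0,0,0.05,1],[0,0,0,0,0,0,1]])

```text
t: 6.57
eef_pos: [0.5705, -0.1896, 0.2243]
eef_rot: [[0.987, 0.16, 0.003], [0.16, -0.987, -0.002], [0.003, 0.002, -1.0]]
contact_force: [1.2, -1.2, 6.3]
finger_gap: 0.416
grip_force: 40.0
```

Call:
jog_arm(motion=[[0,0,0,0,0,0.03,1],[0,0,0,0,0,0.03,1],[0,0,0,0,0,0,1]])

```text
t: 6.82
eef_pos: [0.5705, -0.1895, 0.2243]
eef_rot: [[0.995, 0.102, 0.003], [0.102, -0.995, -0.001], [0.003, 0.002, -1.0]]
contact_force: [2.1, -1.5, 7.4]
finger_gap: 0.413
grip_force: 40.0
```

Call:
jog_arm(motion=[[0,0,0,0,0,0.03,1],[0,0,0,0,0,0.03,1],[0,0,0,0,0,0,1]])

```text
t: 7.07
eef_pos: [0.5705, -0.1896, 0.2243]
eef_rot: [[0.999, 0.042, 0.003], [0.042, -0.999, -0.002], [0.003, 0.002, -1.0]]
contact_force: [1.8, -2.3, 6.8]
finger_gap: 0.42
grip_force: 40.0
```

Call:
jog_arm(motion=[[0,0,0,0,0,0.03,1],[0,0,0,0,0,0.03,1],[0,0,0,0,0,0,1]])

```text
t: 7.32
eef_pos: [0.5704, -0.1897, 0.2242]
eef_rot: [[1.0, -0.018, 0.003], [-0.018, -1.0, -0.002], [0.003, 0.002, -1.0]]
contact_force: [1.9, -2.1, 7.1]
finger_gap: 0.419
grip_force: 40.0
```

Call:
jog_arm(motion=[[0,0,0,0,0,0.03,1],[0,0,0,0,0,0.03,1],[0,0,0,0,0,0,1]])

```text
t: 7.57
eef_pos: [0.5704, -0.1897, 0.2243]
eef_rot: [[0.997, -0.078, 0.003], [-0.078, -0.997, -0.002], [0.003, 0.002, -1.0]]
contact_force: [1.2, -2.5, 6.6]
finger_gap: 0.418
grip_force: 40.0
```

Call:
jog_arm(motion=[[0,0,0,0,0,0.03,1],[0,0,0,0,0,0.03,1],[0,0,0,0,0,0,1]])

```text
t: 7.82
eef_pos: [0.5704, -0.1896, 0.2241]
eef_rot: [[0.991, -0.137, 0.003], [-0.137, -0.991, -0.002], [0.003, 0.001, -1.0]]
contact_force: [1.7, -1.9, 6.0]
finger_gap: 0.418
grip_force: 40.0
```

Call:
jog_arm(motion=[[0,0,0,0,0,0.03,1],[0,0,0,0,0,0.03,1],[0,0,0,0,0,0,1]])

```text
t: 8.07
eef_pos: [0.5703, -0.1898, 0.2233]
eef_rot: [[0.98, -0.197, 0.002], [-0.197, -0.98, -0.002], [0.003, 0.001, -1.0]]
contact_force: [4.1, -3.3, -0.2]
finger_gap: 0.418
grip_force: 40.0
```

Call:
jog_arm(motion=[[0,0,0,0,0,0.03,1],[0,0,0,0,0,0.03,1],[0,0,0,0,0,0,1]])

```text
t: 8.32
eef_pos: [0.5701, -0.1897, 0.2223]
eef_rot: [[0.967, -0.255, 0.002], [-0.255, -0.967, -0.002], [0.002, 0.001, -1.0]]
contact_force: [6.9, -4.7, -6.1]
finger_gap: 0.42
grip_force: 40.0
```

Call:
jog_arm(motion=[[0,0,0.002,0,0,0,1],[0,0,0.001,0,0,0,1],[0,0,0,0,0,0,1]])

```text
t: 8.57
eef_pos: [0.5703, -0.1898, 0.2204]
eef_rot: [[0.967, -0.254, 0.002], [-0.254, -0.967, -0.002], [0.003, 0.001, -1.0]]
contact_force: [4.6, -5.2, 1.2]
finger_gap: 0.414
grip_force: 40.0
```

Call:
jog_arm(motion=[[0,0,0,0,0,0.03,1],[0,0,0,0,0,0,1],[0,0,0,0,0,0,1]])

```text
t: 8.82
eef_pos: [0.57, -0.1897, 0.2194]
eef_rot: [[0.959, -0.282, 0.002], [-0.282, -0.959, -0.001], [0.002, 0.001, -1.0]]
contact_force: [5.8, -5.6, -6.8]
finger_gap: 0.416
grip_force: 40.0
```

Call:
jog_arm(motion=[[0,0,0,0,0,0.03,1],[0,0,0,0,0,0,1],[0,0,0,0,0,0,1]])

```text
t: 9.07
eef_pos: [0.57, -0.1897, 0.2189]
eef_rot: [[0.95, -0.311, 0.001], [-0.311, -0.95, -0.001], [0.002, 0.001, -1.0]]
contact_force: [7.9, -5.3, -10.8]
finger_gap: 0.415
grip_force: 40.0
```

Call:
jog_arm(motion=[[0,0,0.001,0,0,0,1],[0,0,0.001,0,0,0,1],[0,0,0,0,0,0,1]])

```text
t: 9.32
eef_pos: [0.57, -0.1897, 0.2167]
eef_rot: [[0.951, -0.311, 0.001], [-0.311, -0.951, -0.001], [0.002, 0.001, -1.0]]
contact_force: [6.9, -5.5, -10.1]
finger_gap: 0.414
grip_force: 40.0
```

Call:
jog_arm(motion=[[0,0,0.001,0,0,0,1],[0,0,0.001,0,0,0,1],[0,0,0,0,0,0,1],[0,0,0,0,0,0,1]])

```text
t: 9.65
eef_pos: [0.5702, -0.1897, 0.2164]
eef_rot: [[0.951, -0.311, 0.002], [-0.311, -0.951, -0.002], [0.002, 0.001, -1.0]]
contact_force: [2.8, -4.2, 2.2]
finger_gap: 0.416
grip_force: 40.0
```

The force flips to +2.2 N at 7.9 mm below the rim, so the bar is on the notch floor. Releasing now.

Call:
jog_arm(motion=[[0,0,0,0,0,0,0.35],[0,0,0,0,0,0,0.3],[0,0,0,0,0,0,0.3],[0,0,0,0,0,0,0.3],[0,0,0,0,0,0,0.3],[0,0,-0.02,0,0,0,0.3],[0,0,-0.03,0,0,0,0.3],[0,0,-0.035,0,0,0,0.3],[0,0,-0.035,0,0,0,0.3],[0,0,0,0,0,0,0.3],[0,0,0,0,0,0,0.3]])

```text
t: 10.57
eef_pos: [0.5702, -0.1891, 0.3378]
eef_rot: [[0.95, -0.311, 0.004], [-0.311, -0.95, -0.001], [0.004, -0.0, -1.0]]
contact_force: [0.2, 0.9, -0.9]
finger_gap: 0.696
grip_force: 0.0
```

```bash
python3 - <<'E'
from h import *
s=state();im=snapshot("wrist");c=camera_info("wrist")
print(s["t"],np.round(s["eef_pos"],4),np.round(s["eef_rot"],3),np.round(s["qpos"],3))
a=im[:,:,::-1]; p=proj("wrist",[[.57,-.1896,.227],[.4533,-.1695,.112]],c);print(p)
cv2.imwrite("pics/w2.png",a)
R=np.array(s["eef_rot"]);print("to timer in tool",R.T@(np.array([.4533,-.1695,.104])-s["eef_pos"]))
x,y=p[0].astype(int); x0,y0=max(0,x-100),max(0,y-80)
cv2.imwrite("pics/w2c.png",cv2.resize(a[y0:y0+150,x0:x0+200],None,fx=4,fy=4,interpolation=cv2.INTER_CUBIC))
E
```

```text
10.5667 [ 0.5702 -0.1891  0.3378] [[ 0.95  -0.311  0.004]
 [-0.311 -0.95  -0.001]
 [ 0.004 -0.    -1.   ]] [-0.323  0.235  1.57   0.     1.333  1.564]
[[323.79885178 203.15147561]
 [335.56489617 261.60816148]]
to timer in tool [-0.11817736  0.01774298  0.23333086]
```

View pics/w2c.png

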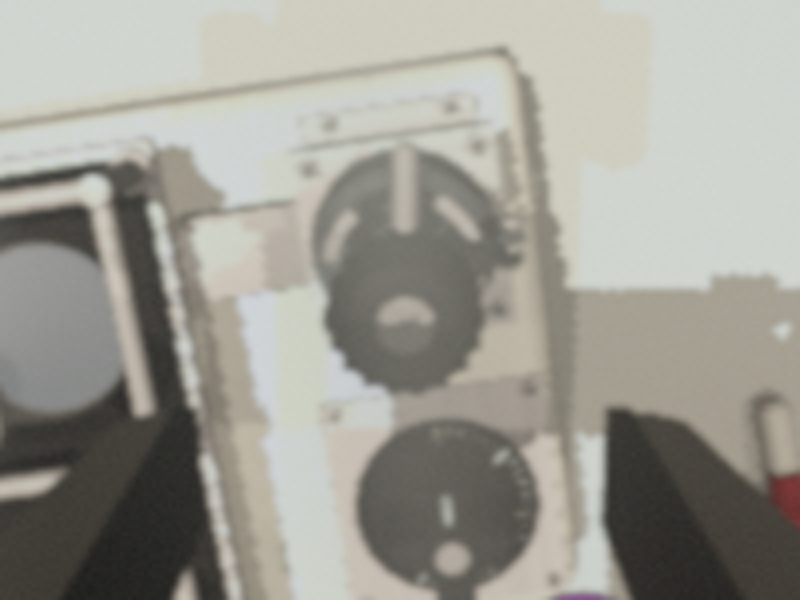

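The wrist crop shows the knob raised and parked, with the bar and lobes at crop (405,190). Next I'll check the rail height against the gripper body before going down on the key.

```bash
python3 - <<'E'
from h import *
im=snapshot("side")[:,:,::-1].copy()
x0,y0=250,135;a=cv2.resize(im[y0:y0+150,x0:x0+200],None,fx=4,fy=4,interpolation=cv2.INTER_CUBIC)
for (cx,cy),col in (((350,457),(0,0,255)),((415,92),(255,0,0))):
  for z in (.13,.15,.17,.19):
    P=onz("top",240+cx/4,100+cy/4,z);p=(proj("side",P)[0]-[x0,y0])*4
    print(z,P,p); cv2.circle(a,tuple(int(i) for i in p),3,col,-1)
cv2.imwrite("pics/sc.png",a)
E
```

```text
0.13 [ 0.43947778 -0.0781129   0.13      ] [129.45885395 279.09696056]
0.15 [ 0.43855684 -0.07772997  0.15      ] [127.13744507 245.37382303]
0.17 [ 0.43763591 -0.07734704  0.17      ] [124.771563  210.9266506]
0.19 [ 0.43671497 -0.07696411  0.19      ] [122.36026472 175.73665573]
0.13 [ 0.61841268 -0.10870072  0.13      ] [478.14416622 298.57630602]
0.15 [ 0.6133635  -0.10761209  0.15      ] [471.34562526 264.23819134]
0.17 [ 0.60831431 -0.10652346  0.17      ] [464.39137552 229.16599909]
0.19 [ 0.60326513 -0.10543483  0.19      ] [457.27707885 193.34116982]
```

View pics/sc.png

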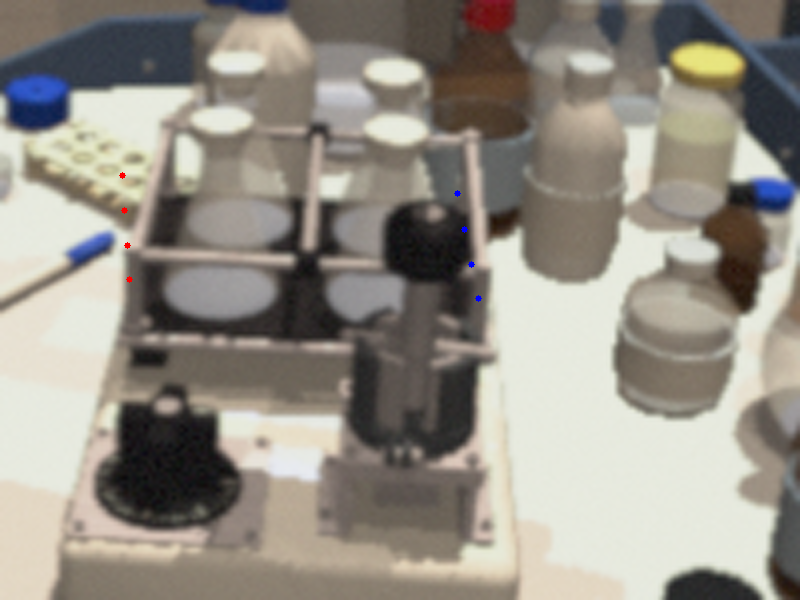

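Call:
jog_arm(motion=[[-0.03,0.0045,0,0,0,0,0.3],[-0.03,0.0045,0,0,0,0,0.3],[-0.03,0.0045,0,0,0,0,0.3],[-0.028,0.0042,0,0,0,0,0.3],[0,0,0,0,0,-0.074,0.3],[0,0,0,0,0,-0.074,0.3],[0,0,0.035,0,0,0,0.3],[0,0,0.035,0,0,0,0.3],[0,0,0.035,0,0,0,0.3],[0,0,0,0,0,0,0.3],[0,0,0,0,0,0,0.3]], grip_force=30)

```text
t: 11.58
eef_pos: [0.4499, -0.1683, 0.2287]
eef_rot: [[0.986, -0.167, -0.006], [-0.167, -0.986, 0.002], [-0.006, -0.001, -1.0]]
contact_force: [0.4, -0.0, 0.9]
finger_gap: 0.696
grip_force: 0.0
```

```bash
python3 - <<'E'
from h import *
s=state();im=snapshot("wrist");c=camera_info("wrist")
R=np.array(s["eef_rot"]);print(s["t"],np.round(s["eef_pos"],4),R.round(3),np.round(s["qpos"],3))
print("to timer in tool",R.T@(np.array([.4533,-.1695,.106])-s["eef_pos"]))
u,v=proj("wrist",[.4533,-.1695,.112],c)[0].astype(int);print(u,v)
r=14;m=(im[v-r:v+r+1,u-r:u+r+1].min(2)>110).astype(np.uint8);n,l,st,ce=cv2.connectedComponentsWithStats(m)
for i in range(1,n):
    x,y=ce[i]+[u-r,v-r];print(st[i][4],x,y,onz("wrist",x,y,.112,c).round(4))
x0,y0=u-70,v-60;cv2.imwrite("pics/w3c.png",cv2.resize(im[y0:y0+110,x0:x0+140,::-1],None,fx=5,fy=5,interpolation=cv2.INTER_CUBIC))
E
```

```text
11.5833 [ 0.4499 -0.1683  0.2287] [[ 0.986 -0.167 -0.006]
 [-0.167 -0.986  0.002]
 [-0.006 -0.001 -1.   ]] [-0.361  0.138  1.938  0.     1.071  1.378]
to timer in tool [0.0042767  0.00073396 0.12266667]
323 199
1 320.0 185.0 [ 0.4677 -0.1685  0.112 ]
9 324.55555555555554 185.44444444444446 [ 0.4666 -0.1727  0.112 ]
183 324.0109289617486 196.36612021857923 [ 0.456  -0.1704  0.112 ]
2 311.5 193.0 [ 0.4613 -0.159   0.112 ]
16 312.5 211.0 [ 0.4434 -0.1568  0.112 ]
17 335.4117647058824 211.05882352941177 [ 0.4395 -0.1789  0.112 ]
1 316.0 213.0 [ 0.4408 -0.1598  0.112 ]
```

View pics/w3c.png

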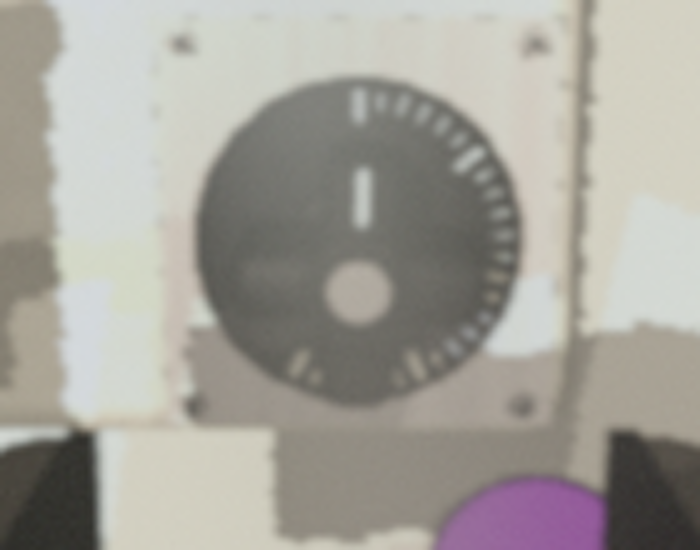

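The key mark points along +x, so q ≈ 0, with the dial centred at crop (360,241). Now descending to the key and gripping it.

Call:
jog_arm(motion=[[0.005,0.001,0.03,0,0,0,0.3],[0,0,0.035,0,0,0,0.3],[0,0,0.035,0,0,0,0.3],[0,0,0.02,0,0,0,0.3],[0,0,0,0,0,0,0.3],[0,0,0,0,0,0,0.3]], grip_force=30)

```text
t: 12.13
eef_pos: [0.4573, -0.1711, 0.1117]
eef_rot: [[0.986, -0.167, 0.0], [-0.167, -0.986, -0.0], [0.0, 0.0, -1.0]]
contact_force: [0.6, 0.3, -0.2]
finger_gap: 0.697
grip_force: 0.0
```

Call:
jog_arm(motion=[[0,0,0,0,0,0,1],[0,0,0,0,0,0,1],[0,0,0,0,0,0,1],[0,0,0,0,0,0,1],[0,0,0,0,0,0,1]], grip_force=30)

```text
t: 12.55
eef_pos: [0.4581, -0.1709, 0.1128]
eef_rot: [[0.986, -0.168, 0.004], [-0.168, -0.986, -0.001], [0.004, -0.0, -1.0]]
contact_force: [1.3, 3.3, 5.9]
finger_gap: 0.542
grip_force: 29.9
```

Call:
jog_arm(motion=[[0,0,0,0,0,0,0.3],[0,0,0,0,0,0,0.3],[0,0,0,0,0,0,0.3],[-0.0025,0,0.006,0,0,0,0.3],[0,0,0,0,0,0,0.3],[0,0,0,0,0,0,0.3]], grip_force=30)

```text
t: 13.05
eef_pos: [0.4534, -0.1703, 0.1041]
eef_rot: [[0.986, -0.168, -0.001], [-0.168, -0.986, 0.0], [-0.001, -0.0, -1.0]]
contact_force: [0.3, 0.0, -0.5]
finger_gap: 0.705
grip_force: 0.0
```

Call:
jog_arm(motion=[[0,0,0,0,0,0,1],[0,0,0,0,0,0,1],[0,0,0,0,0,0,1],[0,0,0,0,0,0,1],[0,0,0,0,0,0,1]], grip_force=30)

```text
t: 13.47
eef_pos: [0.454, -0.1702, 0.1046]
eef_rot: [[0.986, -0.168, 0.0], [-0.168, -0.986, 0.0], [-0.0, -0.0, -1.0]]
contact_force: [0.8, 2.4, -0.5]
finger_gap: 0.542
grip_force: 30.0
```

Call:
jog_arm(motion=[[0,0,0,0,0,0.05,1],[0,0,0,0,0,0.09,1],[0,0,0,0,0,0.09,1],[0,0,0,0,0,0.09,1],[0,0,0,0,0,0.09,1],[0,0,0,0,0,0.09,1],[0,0,0,0,0,0.09,1],[0,0,0,0,0,0.09,1],[0,0,0,0,0,0.09,1],[0,0,0,0,0,0.08,1],[0,0,0,0,0,0,1],[0,0,0,0,0,0,1]])

```text
t: 14.47
eef_pos: [0.4542, -0.1699, 0.1046]
eef_rot: [[0.524, -0.852, 0.0], [-0.852, -0.524, 0.001], [-0.001, -0.001, -1.0]]
contact_force: [1.7, 4.8, -0.7]
finger_gap: 0.544
grip_force: 30.0
```

Call:
jog_arm(motion=[[0,0,0,0,0,0,0.25],[0,0,0,0,0,0,0.25],[0,0,0,0,0,0,0.25],[0,0,0,0,0,-0.121,0.25],[0,0,0,0,0,-0.121,0.25],[0,0,0,0,0,-0.121,0.25],[0,0,0,0,0,-0.121,0.25],[0,0,0,0,0,-0.121,0.25],[0,0,0,0,0,-0.121,0.25],[0,0,0,0,0,-0.121,0.25],[0,0,0,0,0,-0.121,0.25],[0,0,0,0,0,-0.121,0.25],[0,0,0,0,0,-0.121,0.25],[0,0,0,0,0,-0.121,0.25],[0,0,0,0,0,-0.121,0.25],[0,0,0,0,0,-0.119,0.25],[0,0,0,0,0,0,0.25],[0,0,0,0,0,0,0.25]])

```text
t: 15.97
eef_pos: [0.454, -0.1705, 0.1046]
eef_rot: [[0.853, 0.522, 0.0], [0.522, -0.853, -0.0], [-0.0, 0.0, -1.0]]
contact_force: [0.3, -0.3, 0.3]
finger_gap: 0.747
grip_force: 0.0
```

Call:
jog_arm(motion=[[0,0,0,0,0,0,1],[0,0,0,0,0,0,1],[0,0,0,0,0,0,1],[0,0,0,0,0,0,1],[0,0,0,0,0,0,1]])

```text
t: 16.38
eef_pos: [0.454, -0.1705, 0.1046]
eef_rot: [[0.851, 0.524, 0.0], [0.524, -0.851, -0.0], [0.0, 0.0, -1.0]]
contact_force: [-1.0, -1.1, -0.3]
finger_gap: 0.542
grip_force: 30.0
```

Gripped square at φ ≈ −41°. Turning 90° clockwise.

Call:
jog_arm(motion=[[0,0,0,0,0,0.05,1],[0,0,0,0,0,0.1,1],[0,0,0,0,0,0.1,1],[0,0,0,0,0,0.1,1],[0,0,0,0,0,0.1,1],[0,0,0,0,0,0.1,1],[0,0,0,0,0,0.1,1],[0,0,0,0,0,0.1,1],[0,0,0,0,0,0.1,1],[0,0,0,0,0,0.1,1],[0,0,0,0,0,0.1,1],[0,0,0,0,0,0.1,1],[0,0,0,0,0,0.1,1],[0,0,0,0,0,0.1,1],[0,0,0,0,0,0.1,1],[0,0,0,0,0,0.1,1],[0,0,0,0,0,0.02,1],[0,0,0,0,0,0,1],[0,0,0,0,0,0,1]])

```text
t: 17.97
eef_pos: [0.4542, -0.1698, 0.1046]
eef_rot: [[0.527, -0.85, 0.0], [-0.85, -0.527, 0.001], [-0.001, -0.001, -1.0]]
contact_force: [1.8, 4.7, 0.6]
finger_gap: 0.545
grip_force: 30.0
```

Call:
jog_arm(motion=[[0,0,0,0,0,0,0.25],[0,0,0,0,0,0,0.25],[0,0,0,0,0,0,0.25],[0,0,0,0,0,-0.121,0.25],[0,0,0,0,0,-0.121,0.25],[0,0,0,0,0,-0.121,0.25],[0,0,0,0,0,-0.121,0.25],[0,0,0,0,0,-0.121,0.25],[0,0,0,0,0,-0.121,0.25],[0,0,0,0,0,-0.121,0.25],[0,0,0,0,0,-0.121,0.25],[0,0,0,0,0,-0.121,0.25],[0,0,0,0,0,-0.121,0.25],[0,0,0,0,0,-0.121,0.25],[0,0,0,0,0,-0.121,0.25],[0,0,0,0,0,-0.119,0.25],[0,0,0,0,0,0,0.25],[0,0,0,0,0,0,0.25]])

```text
t: 19.47
eef_pos: [0.4539, -0.1705, 0.1046]
eef_rot: [[0.852, 0.523, -0.0], [0.523, -0.852, -0.0], [-0.0, 0.0, -1.0]]
contact_force: [-0.2, 0.5, -1.4]
finger_gap: 0.75
grip_force: 0.0
```

Call:
jog_arm(motion=[[0,0,0,0,0,0,1],[0,0,0,0,0,0,1],[0,0,0,0,0,0,1],[0,0,0,0,0,0,1],[0,0,0,0,0,0,1]])

```text
t: 19.88
eef_pos: [0.4541, -0.1705, 0.1046]
eef_rot: [[0.851, 0.525, 0.0], [0.525, -0.851, -0.0], [0.0, 0.0, -1.0]]
contact_force: [0.6, -1.1, 1.1]
finger_gap: 0.543
grip_force: 30.0
```

Call:
jog_arm(motion=[[0,0,0,0,0,0.05,1],[0,0,0,0,0,0.1,1],[0,0,0,0,0,0.1,1],[0,0,0,0,0,0.1,1],[0,0,0,0,0,0.1,1],[0,0,0,0,0,0.1,1],[0,0,0,0,0,0.1,1],[0,0,0,0,0,0.1,1],[0,0,0,0,0,0.1,1],[0,0,0,0,0,0.1,1],[0,0,0,0,0,0.1,1],[0,0,0,0,0,0.05,1],[0,0,0,0,0,0,1],[0,0,0,0,0,0,1]])

```text
t: 21.05
eef_pos: [0.454, -0.17, 0.1046]
eef_rot: [[0.855, -0.518, -0.0], [-0.518, -0.855, 0.001], [-0.0, -0.001, -1.0]]
contact_force: [1.2, 4.0, 0.3]
finger_gap: 0.541
grip_force: 30.0
```

```bash
python3 -c "
from h import *
s=state();print(s['moment'],np.degrees(np.arctan2(s['eef_rot'][1][1],s['eef_rot'][0][1])))"
```

```text
[ 0.88383369 -0.19052369 -0.0037472 ] -121.21983360416021
```

Call:
jog_arm(motion=[[0,0,0,0,0,0.03,1],[0,0,0,0,0,0.03,1],[0,0,0,0,0,0,1],[0,0,0,0,0,0,1]])

```text
t: 21.38
eef_pos: [0.454, -0.17, 0.1046]
eef_rot: [[0.823, -0.568, -0.0], [-0.568, -0.823, 0.001], [-0.0, -0.001, -1.0]]
contact_force: [0.7, 4.3, 1.0]
finger_gap: 0.542
grip_force: 30.0
```

```bash
python3 -c "
from h import *
s=state();print(s['moment'],np.degrees(np.arctan2(s['eef_rot'][1][1],s['eef_rot'][0][1])))"
```

```text
[ 0.9548774  -0.17811106 -0.0220569 ] -124.63779894318212
```

Call:
jog_arm(motion=[[0,0,0,0,0,0.03,1],[0,0,0,0,0,0.03,1],[0,0,0,0,0,0,1],[0,0,0,0,0,0,1]])

```text
t: 21.72
eef_pos: [0.4538, -0.1698, 0.1046]
eef_rot: [[0.789, -0.615, -0.001], [-0.615, -0.789, 0.001], [-0.001, -0.0, -1.0]]
contact_force: [0.8, 6.7, 1.8]
finger_gap: 0.541
grip_force: 30.0
```

```bash
python3 -c "
from h import *
s=state();print(s['moment'],np.degrees(np.arctan2(s['eef_rot'][1][1],s['eef_rot'][0][1])))"
```

```text
[ 1.25859451 -0.19484418  1.09847329] -127.94037055593778
```

The moment jumped to 1.1 N m, so the timer is at its stop. Releasing and retreating.

Call:
jog_arm(motion=[[0,0,0,0,0,-0.03,1],[0,0,0,0,0,0,0.25],[0,0,0,0,0,0,0.25],[0,0,0,0,0,0,0.25],[0,0,0,0,0,0,0.25],[0,0,-0.02,0,0,0,0.25],[0,0,-0.035,0,0,0,0.25],[0,0,-0.035,0,0,0,0.25],[0,0,-0.035,0,0,0,0.25],[0,0,-0.035,0,0,0,0.25],[0,0,-0.035,0,0,0,0.25],[0,0,0,0,0,0,0.25],[0,0,0,0,0,0,0.25]])

```text
t: 22.8
eef_pos: [0.4549, -0.171, 0.3015]
eef_rot: [[0.804, -0.594, 0.004], [-0.594, -0.804, -0.002], [0.004, -0.001, -1.0]]
contact_force: [-0.1, 0.1, -0.1]
finger_gap: 0.75
grip_force: 0.0
```

```bash
python3 - <<'E'
from h import *
w=snapshot("wrist")[:,:,::-1];s=snapshot("side")[:,:,::-1]
u,v=proj("wrist",[.4542,-.17,.112])[0].astype(int)
a=cv2.resize(w[v-70:v+70,u-95:u+95],(640,472));b=cv2.resize(s[150:290,250:410],None,fx=4,fy=4)[:,:]
cv2.imwrite("pics/fin.png",cv2.resize(np.hstack([cv2.resize(a,(400,400)),cv2.resize(b,(400,400))]),(800,400)))
E
```

```text
(no output)
```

View pics/fin.png

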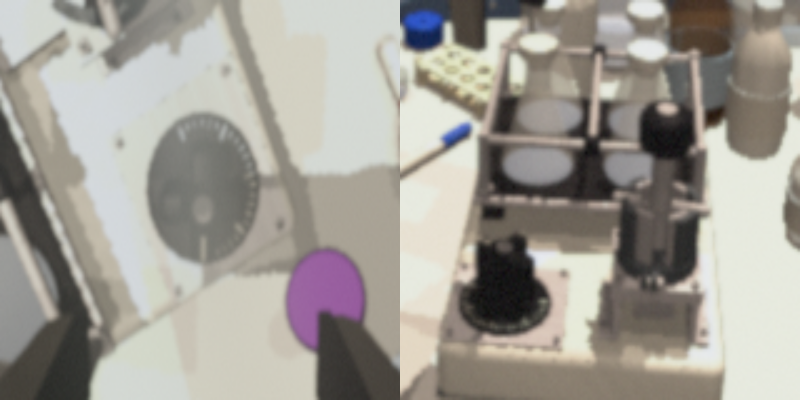

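The key's mark now points at the end of the scale (left half, about (203,245)). In the right half the knob at (665,130) is still raised and the flasks are standing. Handing in.

```bash
python3 -c "
from cell import *
print(hand_in())"
```

```text
the job is handed in; nothing more can be done
None
```

I parked the lock pin in the rest notch, then wound the timer to its stop, left the flasks standing, and handed the job in after about 23 s of robot time; no verdict was returned.

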